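# Trim the odd heater zone and put the tuning tool in the caddy

### The job

Press the hook's sprung keeper open until it stays open, lift the plastic tuning tool off the hook, and with its blade turn the one trimmer whose slot is out of line until the slot lines up with the white ribs on its module; do not turn trimmers with the fingers and leave the other two as they are. Then stand the tool, blade down, in the empty compartment of the tool caddy and let go, without shifting the bottle, the scraper or the printed part.

Things in the scene. Friction and masses are not known exactly. Their poses are not given: they have to be found in the camera images.
- fork (a point): Middle of the hook's fork, on its top face 97 mm above the bench: the tool hangs upright here. A steel stand carries an aluminium fork whose 30 mm wide slot is open towards the stand's -x (roughly towards the robot); the tool's round collar rests on the two prongs. z up; y to the side where the keeper's pivot stands. The stand's post (50 mm wide, below the fork) stands 41 to 59 mm towards +x. The stand is fixed to the bench.
- pivot (a point): The keeper's vertical hinge axis, at the keeper's underside, 108 mm above the bench; in the fork's frame at x -22, y +44, z +11 mm. Axes as the fork's; does not turn with the keeper.
- keeper (a joint): Angle of the hook's sprung steel keeper about its vertical pivot, rad, clockwise seen from above: 0 shut, 1.25 fully open. Shut, its bar (10 mm wide, 6 mm high, 75 mm long) crosses over the tool's collar just in front of the handle, so that the tool cannot be lifted. The spring is over-centre: below 0.5 rad it snaps shut, beyond 0.5 rad it swings by itself to 1.25 and stays. About 2 N at the paddle opens it.
- paddle (a point): Middle of the keeper's upright thumb paddle (5 mm thick, 45 mm long, 36 mm high, its top 36 mm above the keeper's underside, that is 144 mm above the bench), 50 mm from the pivot on the side away from the bar; turns with the keeper. Its y points from the pivot along the paddle, x is its face normal. Pressing its face towards the point's +x (away from the mouth of the fork) opens the keeper; a push of 40 to 50 mm along that line, past the over-centre point, is enough.
- tool_center (a point): Centre of the grey plastic tuning tool (150 mm long, 60 g), half-way up; z points up along it. From the bottom: flat blade 22 mm wide along x and 4 mm thick along y (last 6 mm 2.5 mm thick), round shank 14 mm, collar 54 mm across from 3 mm below to 5 mm above this point, then a square handle 22 x 22 mm (faces along x and y) from 5 to 75 mm above this point.
- tool_tip (a point): Tip of the tool's blade, 75 mm below tool_center, same axes.
- unit_mid (a point): Point on the top of a fixed grey steel chassis (150 x 250 x 30 mm, from 55 mm on the -x side to 95 mm on the +x side of this point), under the middle module. The chassis carries the three trimmer modules side by side along its y, 76 mm apart. Along its +x edge stand capacitors and fins up to 80 mm above the bench.
- caddy_in (a point): Middle of the inner floor (4 mm above the bench) of the empty compartment of a fixed grey tool caddy: compartment 76 x 76 mm inside, walls 4 mm, rim 80 mm above the bench. The second compartment, 80 mm along +x, is full of fixed rods up to 124 mm above the bench.
- bottle_mid (a point): Middle of an upright clear bottle, 48 mm across, 150 mm tall; bystander.
- scraper_grip (a point): Handle of a scraper about 140 mm long lying on the bench along its x; bystander.
- printed_mid (a point): Middle of a grey printed part, 48 mm across, 60 mm tall, standing; bystander.
- slot_a (a point): Centre of trimmer a's slot, level with the top of the slotted white disc (37 mm across), 83 mm above the bench; z up, x along the slot; turns with the disc. The slot is 6.5 mm wide with bevelled lips, 14 mm deep (floor 69 mm above the bench), right across the disc. The disc stands 18 mm proud of its black module (100 x 70 mm, top 65 mm above the bench). Any of the three places in the row may hold this module.
- trim_a (a joint): Angle of trimmer a, rad, counter-clockwise seen from above, stops at +-1.6; 0 when its slot is in line with the two white ribs on its module. It turns with light friction (0.035 N m) and stays where it is left.
- slot_b (a point): Centre of trimmer b's slot, level with the top of the slotted white disc (37 mm across), 83 mm above the bench; z up, x along the slot; turns with the disc. The slot is 6.5 mm wide with bevelled lips, 14 mm deep (floor 69 mm above the bench), right across the disc. The disc stands 18 mm proud of its black module (100 x 70 mm, top 65 mm above the bench). Any of the three places in the row may hold this module.
- trim_b (a joint): Angle of trimmer b, rad, counter-clockwise seen from above, stops at +-1.6; 0 when its slot is in line with the two white ribs on its module. It turns with light friction (0.035 N m) and stays where it is left.
- slot_c (a point): Centre of trimmer c's slot, level with the top of the slotted white disc (37 mm across), 83 mm above the bench; z up, x along the slot; turns with the disc. The slot is 6.5 mm wide with bevelled lips, 14 mm deep (floor 69 mm above the bench), right across the disc. The disc stands 18 mm proud of its black module (100 x 70 mm, top 65 mm above the bench). Any of the three places in the row may hold this module.
- trim_c (a joint): Angle of trimmer c, rad, counter-clockwise seen from above, stops at +-1.6; 0 when its slot is in line with the two white ribs on its module. It turns with light friction (0.035 N m) and stays where it is left.
Mind the look-alikes: they are no part of the job. What is shaped like the part that bears tool_center but blue or purple is not meant.

How it is judged (in metres and radians):
On the way, in this order (a step that is already met when the one before it is completed fails the run):
1. the keeper stays open while the tool still hangs on the hook (value of joint keeper above 1 rad and distance between tool_center and fork below 0.02 m), for 0.2 s.
2. the tool is lifted off the hook (z of tool_tip in the frame of fork above 0 m), for 0.1 s.
3. with the blade in its slot, the trimmer is brought in line with its ribs (horizontal distance between tool_tip and slot_a below 0.012 m and z of tool_tip in the frame of slot_a below -0.003 m and value of joint trim_a between -0.16 and 0.16 rad), for 0.2 s.
At the end, for the whole second after the job is handed in: All three slots are within 0.16 rad (9 degrees) of their ribs, and the tool rests, released and still, blade down in the empty compartment of the caddy (tip within 40 mm of the compartment's middle each way and less than 30 mm above the bench, leaning less than 46 degrees) (value of joint trim_a between -0.16 and 0.16 rad and value of joint trim_b between -0.16 and 0.16 rad and value of joint trim_c between -0.16 and 0.16 rad and x of tool_tip in the frame of caddy_in between -0.04 and 0.04 m and y of tool_tip in the frame of caddy_in between -0.04 and 0.04 m and height (world z) of tool_tip below 0.03 m and angle between tool_center's own z axis and vertical below 0.8 rad and linear speed of tool below 0.03 m/s); the robot touches nothing.
It fails at once if one of the other two trimmers is turned out of line (more than 0.16 rad) (not (value of joint trim_b between -0.16 and 0.16 rad) or not (value of joint trim_c between -0.16 and 0.16 rad)).
It fails at once if a trimmer is turned with the fingers (contact force between the fingers and trim_a above 2 N or contact force between the fingers and trim_b above 2 N or contact force between the fingers and trim_c above 2 N).
It fails at once if the bottle, the scraper or the printed part is shifted by more than 20 mm (distance of any of bottle_mid, scraper_grip, printed_mid from where it was at the start of the episode above 0.02 m).
It also fails if it takes over 69 s, if anything falls off the work surface, if the arm or the gripper's body presses on something with over 40 N, if the wrist force passes 120 N, or if a joint passes its speed limit or range.

### The arm

A 7-joint arm with a two-finger parallel gripper is mounted at the origin on the work surface. World frame = base frame: x ahead of the robot, y to its left, z up, the work surface at z = 0. Lengths are in mm, angles in rad, forces in N, time in s.
With the tool pointing down it reaches from about 400 to 875 mm from the base axis. Payload 19.3 kg.
Tool frame: the origin (TCP) lies at the very end of the fingers, on their centre line; the grasp point (between the pads) lies 19 mm behind it (grip_point_offset is the z of the grasp point in the tool frame, in mm); z points along the fingers, y is the line along which they close (so a half turn about z gives the same grasp; the last joint's range is limited). The gripper opens to 85 mm and grips with 20 to 120 N. Pads are 22 mm wide; open, the fingers measure 114 mm over their backs; the gripper's body (76 mm by 85 mm) begins 54 mm behind the grasp point. The pads swing forward as they close: fully open they stand 13 mm farther back than shut.
Start: joints at [1.176, 0.521, -0.036, 1.599, 0.021, 1.021, -0.113], TCP at [199.421, -592.322, 231.291] pointing down, gripper open.
Joint ranges: [-2.91, 2.91], [-0.3, 2.13], [-1.5, 1.42], [0.17, 2.43], [-1.26, 4.41], [0.16, 1.93], [-2.52, 2.52]. Speed limits (rad/s): [1.89, 1.89, 2.39, 2.39, 3.01, 3.01, 3.01].

### API

Orientations are given as a 3x3 rotation matrix whose columns are the frame's x, y, z axes.
In Python, from workcell import movep, movel, goto_joints, open_gripper, clamp, wait, inverse_kinematics, read_state, camera, PlanningError, finish_job, grip_point_offset gives the robot as it stands. Calls block until the motion is done:
- movep(position, orientation): joint-space move of the TCP to a pose.
- movel(position, frame=None, max_speed=150, guard=None): straight line of the TCP; frame=None keeps the orientation; max_speed is the mean speed in mm/s. With guard (N) it stops when the force on the tool has changed by that much, and returns True; else False.
- goto_joints(angles): joint-space move.
- open_gripper() and clamp(): open the fingers fully, or close them until they stop; the grip force is fixed at half the most.
- wait(seconds).
- inverse_kinematics(position, orientation): joint angles nearest the present ones, or None.
- read_state(): the state.
- camera(name): name is "scene" or "top" or "wrist"; returns a dict with "image" (480x640x3 uint8, blue, green, red), "range_z" (480x640 float32, mm along the optical axis (not along the pixel's ray), 0 where there is no reading), "fx", "fy", "cx", "cy" (pixels), "cam_to_world" (4x4, takes a point from camera to world coordinates). Camera axes: x right, y up, looking along -z (the intrinsics and any distortion apply to the point x, -y, -z); pixel columns grow to the right and rows downward; lengths in mm; the calibration is good to about 2 mm. A picture is of the moment at which its call begins.
A pose or a line that the arm cannot do raises PlanningError and nothing moves.
- finish_job(): hands the job in; it is judged then, once.
The state is a dict: "time": time; "qpos": joint angles; "qvel": joint speeds; "joint_efforts": joint torques, N m; "eef_pos": TCP position; "tool_rot": TCP orientation; "ft_force": force on the tool from outside, world axes, zero at the start; "torque": the same for the moment, N m; "finger_gap": finger opening in mm; "gripper_force": force on a finger pad.
Only numpy, scipy, OpenCV 4.12 (cv2) and the standard library are available. Lean on these libraries where they do the work, as an engineer would, in place of code of your own. Each camera call takes 0.05 s, during which the arm holds its last target. There are 200 camera calls.

## Working session

There is one attempt and no reset: what is moved stays moved. The work goes in short steps, each a Python script; the robot and the scene stay as the last script left them, time stands still between calls to the robot, and variables do not carry over. Pictures are saved under pics/ and viewed, at most 10 in all, crops included, and the job is handed in when it is done.

```bash
ls; mkdir -p pics; cat > h.py <<'E'
import numpy as np, cv2
from workcell import *
def pts(c):
    v,u=np.mgrid[0:480,0:640]; z=c["range_z"].astype(float)
    P=np.stack([(u-c["cx"])/c["fx"]*z,-(v-c["cy"])/c["fy"]*z,-z,np.ones_like(z)],-1)
    W=P@np.array(c["cam_to_world"]).T
    W=W[...,:3]; W[z<=0]=np.nan
    return W
def R(yaw):  # tool down, tool y axis (closing) at yaw
    y=np.array([np.cos(yaw),np.sin(yaw),0]); z=np.array([0,0,-1.]); x=np.cross(y,z)
    return np.stack([x,y,z],1)
E
python3 - <<'E'
from h import *
ims=[]
for n in("top","scene"):
    c=camera(n); ims.append(c["image"]); np.savez(n+".npz",**{k:np.array(v) for k,v in c.items()})
    print(n,c["fx"],c["fy"],c["cx"],c["cy"],np.round(c["cam_to_world"],3).tolist(),[k for k in c])
    cv2.imwrite(f"pics/{n}0.png",c["image"])
s=read_state(); print(s["time"],s["eef_pos"],np.round(s["tool_rot"],2).tolist(),grip_point_offset)
E
```

```text
pics
top 513.2867267950292 513.2867267950292 313.03450605822263 233.72343131547987 [[-0.003, 0.988, -0.151, 347.656], [-1.0, 0.0, 0.025, -61.761], [0.025, 0.151, 0.988, 1206.572], [0.0, 0.0, 0.0, 1.0]] ['image', 'range_z', 'fx', 'fy', 'cx', 'cy', 'cam_to_world']
scene 590.0903219929334 590.0903219929334 315.362806187973 240.5480540752851 [[-0.007, -0.869, 0.495, 1163.41], [1.0, -0.012, -0.006, -89.271], [0.011, 0.495, 0.869, 1283.917], [0.0, 0.0, 0.0, 1.0]] ['image', 'range_z', 'fx', 'fy', 'cx', 'cy', 'cam_to_world']
0.1 [ 199.33869572 -592.05673694  230.7990049 ] [[0.95, 0.32, -0.0], [0.32, -0.95, 0.0], [-0.0, -0.0, -1.0]] -18.700000000000003
```

View pics/top0.png

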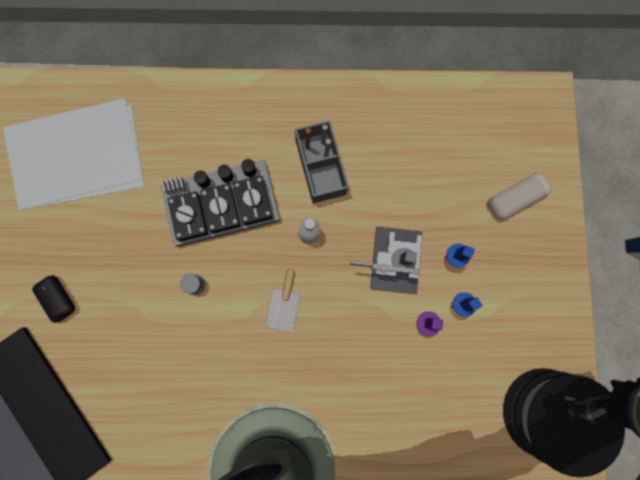

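View pics/scene0.png

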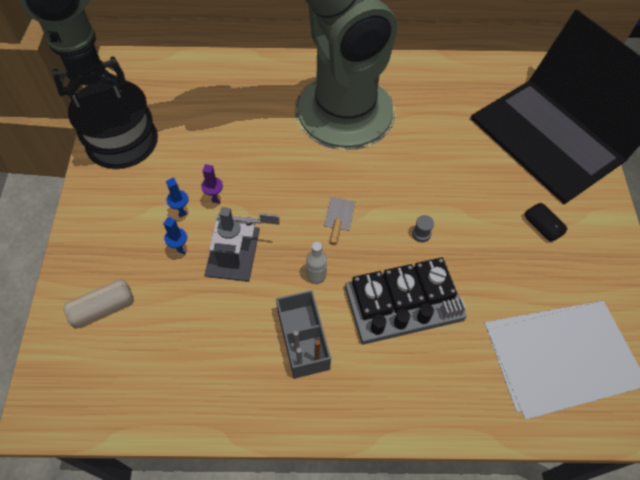

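The top view shows the stand at about (397,260), the keeper paddle at (358,265), the three modules at (185,215), (218,207) and (251,198), and the empty caddy compartment at (326,180). The bottle is at (310,230), the scraper at (287,300) and the printed part at (193,285). Next I'll enlarge the stand and modules and measure them by depth.

```bash
python3 - <<'E'
from h import *
c=dict(np.load("top.npz")); im=c["image"]; s=dict(np.load("scene.npz"))
f=lambda a:cv2.resize(a,(400,300),interpolation=cv2.INTER_CUBIC)
o=np.vstack([np.hstack([f(im[215:305,335:455]),f(im[155:245,160:280])]),np.hstack([f(s["image"][195:285,190:310]),f(s["image"][255:345,345:465])])])
cv2.imwrite("pics/crop1.png",o)
for nm,c in(("top",c),("scene",s)):
    W=pts(c)
    def band(x0,x1,y0,y1,z0,z1):
        m=(W[...,0]>x0)&(W[...,0]<x1)&(W[...,1]>y0)&(W[...,1]<y1)&(W[...,2]>z0)&(W[...,2]<z1)
        m=m.astype(np.uint8); n,l,st,ce=cv2.connectedComponentsWithStats(m)
        for i in range(1,n):
            if st[i,4]>8:
                P=W[l==i]; r=cv2.minAreaRect(P[:,:2].astype(np.float32))
                print(nm,(z0,z1),st[i,4],"px",ce[i].round(),"med",np.nanmedian(P,0).round(1),"rect",np.round(r[0],1),np.round(r[1],1),round(r[2],1))
    for a,b in((5,20),(76,92),(92,101),(101,107),(107,118),(120,150),(150,180)): band(200,800,-420,400,a,b)
E
```

```text
top (5, 20) 72 px [318. 139.] med [ 763.5 -103.6    7.2] rect [ 758.3 -105.1] [36.2 28.5] 23.3
top (5, 20) 18 px [302. 139.] med [765.  -67.3  10. ] rect [764.1 -66.4] [ 9.6 11.6] 56.7
top (5, 20) 127 px [312. 152.] med [733.9 -87.9   6.5] rect [732.1 -91.5] [56.  40.1] 89.7
top (5, 20) 9 px [332. 151.] med [ 732.  -138.8    9.4] rect [ 730.6 -139.2] [15.6  4.1] 21.5
top (5, 20) 393 px [326. 177.] med [ 670.  -121.5    6.8] rect [ 666.3 -121.9] [62.5 70.6] 14.3
top (5, 20) 25 px [337. 196.] med [ 622.2 -149.7   12.6] rect [ 622.  -149.4] [ 2.2 44.6] 14.0
top (5, 20) 24 px [318. 201.] med [ 610.3 -103.9   12.6] rect [ 611.9 -105.5] [ 6.4 35.1] 18.5
top (5, 20) 98 px [231. 233.] med [532.2 101.7  12.4] rect [533.8  94.6] [  3.3 195.5] 14.4
top (5, 20) 537 px [387. 238.] med [ 525.8 -258.    10.7] rect [ 501.8 -293.1] [115.4  90.6] 85.2
top (5, 20) 20 px [184. 244.] med [504.9 210.   12.1] rect [504.8 210. ] [ 2.3 31.4] 12.6
top (5, 20) 246 px [288. 288.] med [401.1 -33.6  16.3] rect [406.8 -36.3] [44.5 78.7] 76.0
top (5, 20) 844 px [394. 282.] med [ 416.8 -284.1   10.6] rect [ 417.9 -2
[... 12307 characters left out ...]
] [20.4 23.4] 83.3
scene (120, 150) 19 px [317. 342.] med [742.7 -76.1 123. ] rect [742.6 -75.7] [ 7.7 11. ] 76.4
scene (150, 180) 17 px [208. 168.] med [ 323.6 -338.7  151.1] rect [ 323.1 -337.5] [ 9.3 16.5] 60.6
scene (150, 180) 13 px [172. 181.] med [ 362.2 -418.2  151.3] rect [ 363.7 -417.4] [ 5.5 25.2] 85.3
scene (150, 180) 150 px [225. 214.] med [ 463.6 -282.5  171.9] rect [ 459.8 -283.4] [22.6 24.8] 75.9
scene (150, 180) 12 px [171. 221.] med [ 472.6 -406.3  151.8] rect [ 473. -405.] [ 8.  17.3] 76.6
scene (150, 180) 10 px [315. 245.] med [527.7 -82.1 151. ] rect [530.1 -82.7] [ 6.3 19.1] 63.0
scene (150, 180) 10 px [318. 248.] med [537.7 -76.5 151.6] rect [538.9 -74.2] [8.9 9.2] 73.7
```

View pics/crop1.png

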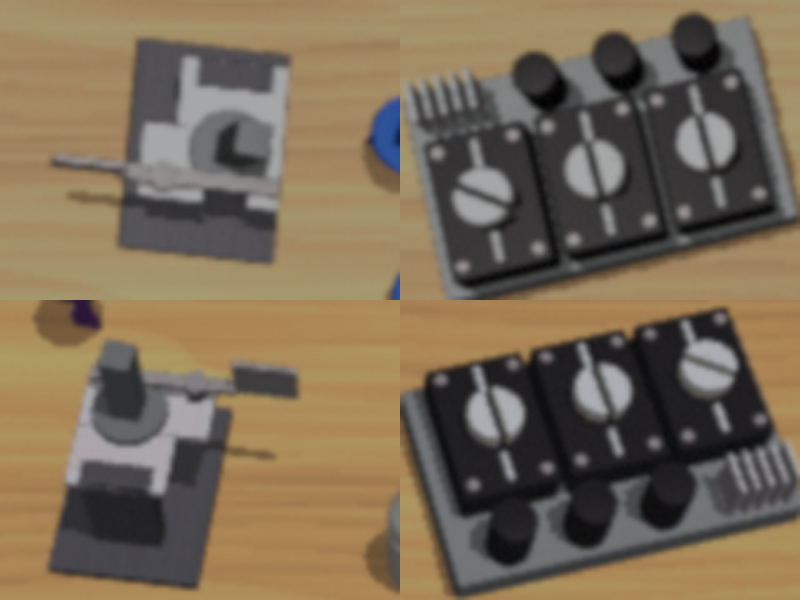

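The enlarged crops show the left-hand trimmer (top view about (185,214)) with its slot at world yaw of about 68°. The ribs and the other two slots are at about 14–17°, so trim_a is about +0.93 rad. The disc centre is about (564.5,195). The stand yaw is about −7°, and the fork computed from the paddle (459.7,−285.4) agrees with the handle top (460,−285). Next I'll press the keeper.

```bash
cat >> h.py <<'E'
F=np.array([459.8,-285.2]); SY=np.deg2rad(-6.8)
SX=np.array([np.cos(SY),np.sin(SY)]); SYv=np.array([-SX[1],SX[0]])
def fk(x,y): return F+x*SX+y*SYv
E
python3 - <<'E'
from h import *
clamp()
yaw=SY+np.pi/2
p=fk(-62,99)
for o in (R(yaw),R(yaw+np.pi)):
    q=inverse_kinematics([*p,231],o); print(None if q is None else np.round(q,2))
yb=min((yaw,yaw-np.pi),key=lambda a:abs((inverse_kinematics([*p,231],R(a)) if inverse_kinematics([*p,231],R(a)) is not None else [9]*7)[6]))
movep([*p,231],R(yb)); movel([*p,119])
print(read_state()["eef_pos"],read_state()["ft_force"])
e=fk(14,99); g=movel([*e,119],max_speed=80,guard=25); print("guard",g,read_state()["eef_pos"].round(1),read_state()["ft_force"].round(1))
wait(.3); movel([*p,119]); movel([*p,231])
c=camera("top"); cv2.imwrite("pics/t1.png",cv2.resize(c["image"][215:305,335:455],(400,300)))
W=pts(c); m=(W[...,2]>125)&(W[...,2]<150)&(abs(W[...,0]-470)<60)&(abs(W[...,1]+215)<50)
print(m.sum(),W[m].mean(0) if m.any() else 0,cv2.minAreaRect(W[m][:,:2].astype(np.float32)),"expect",fk(25.4,59.8), read_state()["time"])
for k in range(4):
    a=np.deg2rad(-13+90*k); 
    for P in ([*F,142],[564.5,195,190]): 
        for b in (0,-54):
            q=inverse_kinematics(P,R(a+np.deg2rad(b))); print(k,P[0],b,None if q is None else np.round(q,2))
E
```

```text
[ 0.94  0.32 -0.8   2.02  0.29  0.92  1.44]
[ 0.42  0.24 -0.16  2.04  0.05  0.86 -1.46]
[ 410.34651855 -179.6519817   119.59548961] [-0.20562344 -0.35485296 -0.36584756]
guard False [ 485.  -188.6  119. ] [-1.   0.1  0.1]
0 0 ((0.0, 0.0), (0.0, 0.0), 0.0) expect [ 492.10188121 -228.82812341] 6.4667
0 459.8 0 [ 0.68  0.52 -0.32  1.89  0.23  0.76  0.01]
0 459.8 -54 [ 0.54  0.51 -0.12  1.9   0.09  0.74 -0.8 ]
0 564.5 0 [-0.11  0.56 -0.46  1.7   0.29  0.95 -0.91]
0 564.5 -54 [-0.24  0.53 -0.27  1.71  0.17  0.92 -1.75]
1 459.8 0 [ 0.92  0.58 -0.66  1.88  0.47  0.84  1.37]
1 459.8 -54 [ 0.78  0.54 -0.46  1.89  0.33  0.79  0.55]
1 564.5 0 [ 0.09  0.63 -0.78  1.69  0.5   1.03  0.49]
1 564.5 -54 [-0.03  0.58 -0.58  1.7   0.37  0.98 -0.35]
2 459.8 0 [-0.29  0.92  1.22  1.94 -1.02  1.08 -1.98]
2 459.8 -54 [ 1.    0.62 -0.78  1.88  0.55  0.88  1.92]
2 564.5 0 [ 0.24  0.73 -1.05  1.68  0.69  1.14  1.91]
2 564.5 -54 [ 0.16  0.67 -0.9   1.69  0.59  1.08  1.05]
3 459.8 0 [-0.21  0.77  1.01  1.94 -0.83  0.93 -0.57]
3 459.8 -54 [-0.29  0.92  1.22  1.94 -1.02  1.08 -1.35]
3 564.5 0 [-1.12  0.9   1.22  1.75 -0.92  1.19 -1.42]
3 564.5 -54 [ 0.28  0.78 -1.14  1.68  0.76  1.19  2.49]
```

View pics/t1.png

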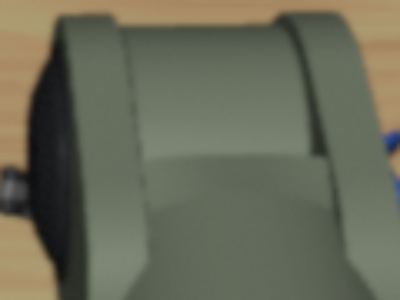

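The arm hides the keeper in this view, so I'll check it with the scene camera.

```bash
python3 - <<'E'
from h import *
open_gripper()
movep([*F,260],R(np.deg2rad(-12)))
c=camera("scene"); W=pts(c); 
m=(W[...,2]>122)&(W[...,2]<150)&(abs(W[...,0]-485)<60)&(abs(W[...,1]+215)<50)
print(m.sum(),W[m].mean(0) if m.any() else 0,cv2.minAreaRect(W[m][:,:2].astype(np.float32)),"expect",fk(25.4,59.8), read_state()["time"])
w=camera("wrist"); np.savez("w.npz",**w); V=pts(w)
m=(V[...,2]>165)&(V[...,2]<182)&(abs(V[...,0]-F[0])<30)&(abs(V[...,1]-F[1])<30)
print(m.sum(),V[m].mean(0) if m.any() else 0,cv2.minAreaRect(V[m][:,:2].astype(np.float32)))
cv2.imwrite("pics/a2.png",np.hstack([cv2.resize(c["image"][165:315,150:350],(400,300)),cv2.resize(w["image"],(400,300))]))
E
```

```text
47 [ 494.93464221 -226.35514543  141.02202649] ((490.8508605957031, -227.2855224609375), (46.3027458190918, 4.712942123413086), 12.05178165435791) expect [ 492.10188121 -228.82812341] 8.575
1355 [ 459.24279937 -282.79939032  174.08252096] ((458.8604431152344, -284.1207275390625), (22.077287673950195, 21.90750503540039), 78.40275573730469)
```

View pics/a2.png

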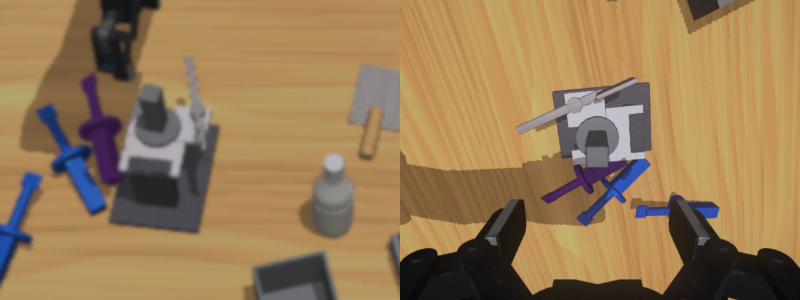

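The keeper is open: the paddle is at (491,−227) at 12°, as expected. During the earlier move the arm knocked over the blue and purple look-alikes. They aren't judged and are still on the bench. The handle is at (459,−284) with yaw −11.6°. Next I'll grasp the tool and lift it, using straight lines from here on.

```bash
python3 - <<'E'
from h import *
p=[459.2,-284.3]; o=R(np.deg2rad(-11.6))
movel([*p,260],o); print("g",movel([*p,142],guard=15)); clamp(); s=read_state(); print(s["finger_gap"],s["gripper_force"],s["eef_pos"].round(1))
print("g",movel([*p,300],max_speed=120,guard=30)); s=read_state(); print(s["finger_gap"],s["time"],s["eef_pos"].round(1),s["ft_force"].round(2))
c=camera("scene"); np.savez("s3.npz",**c)
M=np.linalg.inv(c["cam_to_world"])
def px(P):
    q=M@np.array([*P,1]); return (c["fx"]*q[0]/-q[2]+c["cx"],c["fy"]*-q[1]/-q[2]+c["cy"])
t=px([*p,183]); print("tip px",t)
u,v=int(t[0]),int(t[1]); a=c["image"][v-70:v+35,u-70:u+70]; cv2.imwrite("pics/a3.png",cv2.resize(a,(560,420),interpolation=cv2.INTER_CUBIC))
E
```

```text
g False
21.24065084372121 58.6141562461853 [ 459.3 -284.4  142.2]
g False
21.13287822315324 11.875 [ 459.  -284.2  299.4] [ 0.29 -0.28 -1.24]
tip px (np.float64(223.87463923125472), np.float64(209.177626358778))
```

View pics/a3.png

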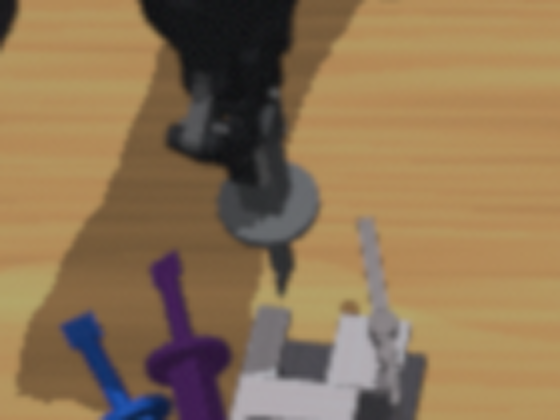

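The blade is seen edge-on from +x, tip at about (224,213) in the scene image, so it lies along the closing line at yaw −12°. I'll carry the tool above trimmer a with the blade at 68° and look from close by.

```bash
cat >> h.py <<'E'
def halves(c,C=(564.5,195),z=(76,90),r=24):
    W=pts(c); m=((W[...,2]>z[0])&(W[...,2]<z[1])&(np.hypot(W[...,0]-C[0],W[...,1]-C[1])<r)).astype(np.uint8)
    n,l,st,ce=cv2.connectedComponentsWithStats(m,connectivity=4); out=[]
    for i in range(1,n):
        if st[i,4]>25:
            r=cv2.minAreaRect(W[l==i][:,:2].astype(np.float32)); w,h=r[1]; a=r[2] if w>h else r[2]+90
            out.append((st[i,4],np.round(r[0],1),np.round(r[1],1),round(a%180,1),np.nanmedian(W[l==i][:,2]).round(1)))
    return out
E
python3 - <<'E'
from h import *
p=[564.5,195]
o=R(np.deg2rad(68))
movel([*p,300],o,max_speed=140); movel([*p,225]); s=read_state(); print(s["time"],s["eef_pos"].round(1),s["qpos"].round(2))
ims=[]
for n in("scene","wrist","top"):
    c=camera(n); np.savez(n+"4.npz",**c); print(n,halves(c))
    M=np.linalg.inv(c["cam_to_world"]); q=M@np.array([*p,108,1]); u=c["fx"]*q[0]/-q[2]+c["cx"]; v=c["fy"]*-q[1]/-q[2]+c["cy"]; print(u,v)
    if n=="scene": ims.append(cv2.resize(c["image"][int(v)-45:int(v)+45,int(u)-60:int(u)+60],(400,300),interpolation=cv2.INTER_CUBIC))
    if n=="wrist": ims.append(cv2.resize(c["image"],(400,300)))
cv2.imwrite("pics/a4.png",np.hstack(ims))
E
```

```text
16.2333 [564.8 195.3 225.8] [ 0.09  0.58 -0.77  1.65  0.45  1.09  0.37]
scene [(np.int32(168), array([567.2, 196.2]), array([35.1, 33. ]), 72.4, np.float64(81.8))]
438.54010454569266 269.53841052622744
wrist [(np.int32(850), array([553.8, 201. ]), array([35.6, 15.5]), 68.6, np.float64(82.7)), (np.int32(199), array([568.2, 195.2]), array([36. ,  3.8]), 67.6, np.float64(81.7))]
314.7772786900188 236.27012549344573
top []
181.64225934318193 211.49958648201394
```

View pics/a4.png

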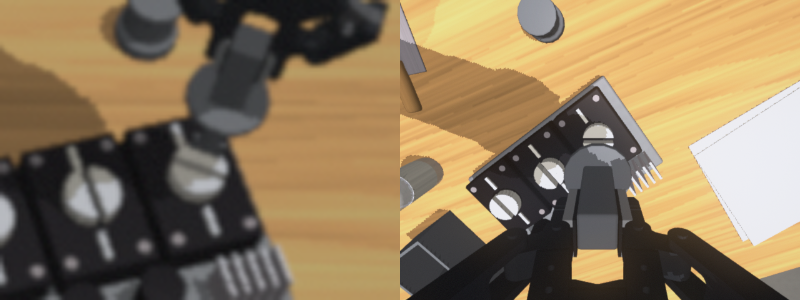

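In the wrist view slot a sits just above the collar, at about (598,135) in the composite. The near half of the disc gives a slot yaw of 68.4° and a centre of about (564,196.3). Next I'll go down guarded, with a small search across the slot if it stops early.

```bash
python3 - <<'E'
from h import *
C=np.array([564.0,196.3]); y=np.deg2rad(68.4); n=np.array([np.sin(y),-np.cos(y)]); o=R(y)
movel([*C,207],o,max_speed=80)
for d in (0,1.5,-1.5,3,-3):
    q=C+d*n; movel([*q,204]); g=movel([*q,189],max_speed=40,guard=6); s=read_state(); print(d,g,s["eef_pos"].round(1),s["ft_force"].round(1),s["time"])
    if s["eef_pos"][2]<194: break
    movel([*q,204])
E
```

```text
0 False [563.9 196.4 188.9] [-0.4 -0.5  0.3] 17.5333
```

The blade is in the slot with no contact on the way down. Next I'll turn it towards the ribs at about 14.5°, going past by the play, and measure the disc.

```bash
python3 - <<'E'
from h import *
C=[564.0,196.3]
for a in (55,40,25,14,9):
    g=movel([*C,189],R(np.deg2rad(a)),max_speed=80,guard=25); s=read_state(); print(a,g,s["ft_force"].round(1),s["torque"].round(2),s["time"])
w=camera("wrist"); print(halves(w,C)); print("b",halves(w,(583.5,122))); print("c",halves(w,(602.2,48.2)))
c=camera("scene"); print(halves(c,C)); print("b",halves(c,(583.5,122)));print("c",halves(c,(602.2,48.2)))
f=lambda a:cv2.resize(a,(400,300),interpolation=cv2.INTER_CUBIC)
cv2.imwrite("pics/a5.png",np.hstack([f(c["image"][230:320,370:490]),f(w["image"])]))
E
```

```text
55 False [ 0.6  0.6 -1.1] [-0.07 -0.07  0.05] 17.9167
40 False [-0.7 -1.1  0. ] [ 0.01 -0.01 -0.01] 18.325
25 False [-0.4  1.4 -1.3] [ 0.17  0.03 -0.03] 18.7333
14 False [-0.2  0.7 -0.4] [0.29 0.03 0.03] 19.075
9 False [-1.   1.1 -1.1] [0.46 0.06 0.02] 19.325
[(np.int32(788), array([561.6, 208.8]), array([35.4, 14.1]), 10.1, np.float64(82.7))]
b []
c [(np.int32(1686), array([601.2,  49.9]), array([35.9, 38.8]), 103.1, np.float64(82.5))]
[(np.int32(141), array([567.2, 195.6]), array([36.5, 30.5]), 68.0, np.float64(82.5))]
b [(np.int32(90), array([579.6, 133. ]), array([36.2, 15.8]), 17.7, np.float64(82.1)), (np.int32(90), array([585.4, 113.9]), array([36.2, 15.8]), 19.8, np.float64(82.4))]
c [(np.int32(91), array([598.3,  60.1]), array([37.5, 16.3]), 15.0, np.float64(82.7)), (np.int32(93), array([603.7,  39.5]), array([38.5, 16.2]), 14.9, np.float64(82.1))]
```

View pics/a5.png

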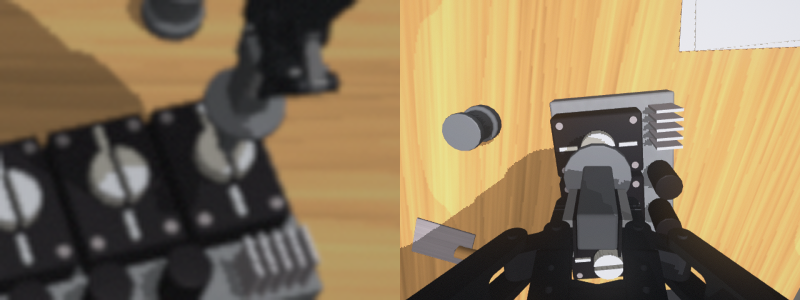

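The wrist view shows the slot nearly in line with the ribs, which lie at about (568,148) and (628,142) in the composite. I'll measure the rib direction.

```bash
python3 - <<'E'
from h import *
w=camera("wrist"); V=pts(w); im=w["image"].astype(int)
d=np.hypot(V[...,0]-564,V[...,1]-196.3)
m=((V[...,2]>62)&(V[...,2]<72)&(d<50)&(im.min(-1)>130)).astype(np.uint8)
n,l,st,ce=cv2.connectedComponentsWithStats(m)
for i in range(1,n):
    if st[i,4]>15: P=V[l==i]; print(st[i,4],P.mean(0).round(1),cv2.minAreaRect(P[:,:2].astype(np.float32)))
# slot-side edge of disc: bright top pixels, edge facing the slot
m=(V[...,2]>80)&(V[...,2]<86)&(d<24)
P=V[m][:,:2]; 
for a in (8,10,12,14,16):
    r=np.deg2rad(a); k=np.array([-np.sin(r),np.cos(r)]); s=np.array([np.cos(r),np.sin(r)])
    # lower edge per bin along s
    t=P@s; e=[((t[(t>b)&(t<b+2)]).mean(),(P[(t>b)&(t<b+2)]@k).min()) for b in np.arange(t.min()+1,t.max()-3,2)]
    e=np.array(e); print(a,np.round(e[:,1],1))
E
```

```text
85 [595.8 231.4  65.7] ((595.671875, 231.5738067626953), (5.603429794311523, 7.884976863861084), 37.99587631225586)
88 [519.4 212.   65.9] ((519.6500854492188, 211.85511779785156), (7.678105354309082, 5.694392204284668), 70.74764251708984)
198 [596.  205.1  67.5] ((596.3029174804688, 204.6002960205078), (20.517229080200195, 5.579040050506592), 13.070932388305664)
172 [531.6 188.7  67.8] ((531.9923095703125, 188.7982635498047), (20.07108497619629, 5.689536094665527), 20.878402709960938)
76 [608.7 181.7  66. ] ((608.8887939453125, 181.54920959472656), (7.023962497711182, 6.751000881195068), 49.92807388305664)
8 [121.  121.4 122.3 122.7 124.1 125.  125.1 125.1 125.1 125.1 125.2 124.8
 123.9 123.2 122.8 122. ]
10 [101.1 101.4 102.2 102.6 103.9 104.7 104.7 104.7 104.6 104.4 104.5 104.
 103.1 102.3 101.9 101. ]
12 [81.  81.3 82.  82.3 83.5 84.2 84.3 84.1 84.1 83.7 83.7 83.1 82.1 81.3
 80.8 79.8]
14 [60.9 61.1 61.7 61.9 63.  63.7 63.7 63.4 63.3 63.1 62.9 62.2 61.1 60.2
 59.6 58.6]
16 [40.6 40.8 41.3 41.5 42.5 43.1 43.1 42.7 42.6 42.3 41.9 41.1 40.  39.
 38.4 37.3]
```

The ribs are at 14.3° and the slot at about 10.1° with the hand at 9°. I'll ease the hand back to 14.5°, withdraw straight up, and check all three slots in the clear.

```bash
python3 - <<'E'
from h import *
C=[564.0,196.3]; o=R(np.deg2rad(14.5))
movel([*C,189],o,max_speed=40); wait(.3)
movel([*C,300],max_speed=120)
# caddy: between; clear view for discs
movel([625,-40,300],o,max_speed=150)
c=camera("scene")
for k in ((564,196),(583.5,122),(602.2,48.2)): print(halves(c,k))
t=camera("top")
for k in ((564,196),(583.5,122),(602.2,48.2)): print("t",halves(t,k))
# caddy rim
for c in (c,t):
    W=pts(c); m=(W[...,2]>76)&(W[...,2]<83)&(W[...,0]>600)&(W[...,0]<790)&(W[...,1]>-190)&(W[...,1]<-30)
    print(m.sum(),cv2.minAreaRect(W[m][:,:2].astype(np.float32)) if m.any() else 0)
s=read_state(); print(s["time"],s["finger_gap"],s["ft_force"].round(1))
for a in (14.5,104.5,-75.5): 
    q=inverse_kinematics([656.6,-120.7,145],R(np.deg2rad(a))); print(a,None if q is None else q.round(2))
E
```

```text
[(np.int32(89), array([560.3, 207.5]), array([36.1, 16.5]), 17.0, np.float64(82.2)), (np.int32(87), array([566.6, 186.8]), array([35.2, 15.1]), 16.8, np.float64(82.3))]
[(np.int32(88), array([579.3, 134.2]), array([35.3, 16.6]), 17.0, np.float64(82.4)), (np.int32(88), array([585.9, 113.4]), array([35.5, 15.8]), 15.8, np.float64(82.3))]
[(np.int32(91), array([598.3,  60.3]), array([35.9, 16.8]), 14.7, np.float64(82.6)), (np.int32(95), array([603.6,  39.3]), array([36.9, 16.3]), 13.3, np.float64(81.7))]
t [(np.int32(100), array([568.7, 183.5]), array([36.8, 15.3]), 17.1, np.float64(83.3)), (np.int32(94), array([562.4, 204. ]), array([34.9, 15.3]), 17.3, np.float64(84.3))]
t [(np.int32(92), array([587.5, 109.6]), array([35.2, 15.1]), 16.7, np.float64(83.7)), (np.int32(95), array([581.8, 130.2]), array([36. , 15.2]), 17.6, np.float64(83.3))]
t [(np.int32(87), array([605.7,  36.1]), array([36.1, 15. ]), 16.3, np.float64(83.4)), (np.int32(89), array([599.9,  57. ]), array([34.6, 15.2]), 15.7, np.float64(83.5))]
415 ((693.615234375, -107.08367919921875), (166.23220825195312, 84.17052459716797), 14.720579147338867)
0 0
22.975 20.841220552400525 [0.2 0.  0.2]
14.5 [ 0.37  0.71 -0.44  1.54  0.34  0.97  0.08]
104.5 [ 0.55  0.79 -0.77  1.52  0.6   1.07  1.47]
-75.5 [ 0.17  0.68 -0.11  1.55  0.09  0.92 -1.3 ]
```

All three slots read 14–17° against ribs at 14.3°, so all are in line. The caddy rim measures 166×84 mm at 14.7°, which puts the empty compartment's middle at (656,−119). I'll set the tool down there with the fingers closing along the caddy's y, away from the rods.

```bash
python3 - <<'E'
from h import *
D=[656.1,-118.9]; o=R(np.deg2rad(104.5))
movel([*D,300],o,max_speed=120); movel([*D,140],max_speed=120)
g=movel([*D,119],max_speed=40,guard=5); s=read_state(); print(g,s["eef_pos"].round(1),s["ft_force"].round(1))
movel([*D,s["eef_pos"][2]+1],max_speed=20)
open_gripper(); wait(.5); movel([*D,300],max_speed=150)
movel([480,-40,330],max_speed=150); wait(.5)
c=camera("scene"); t=camera("top"); s=read_state(); print(s["time"],s["ft_force"].round(1),s["eef_pos"].round(1))
f=lambda a:cv2.resize(a,(400,300),interpolation=cv2.INTER_CUBIC)
cv2.imwrite("pics/a6.png",np.hstack([f(c["image"][200:395,220:480]),f(t["image"][110:320,160:440])]))
E
```

```text
True [ 656.1 -118.9  121.2] [ 0.  -0.6  7.7]
31.425 [-0.5 -0.2 -0.4] [480. -40. 330.]
```

View pics/a6.png

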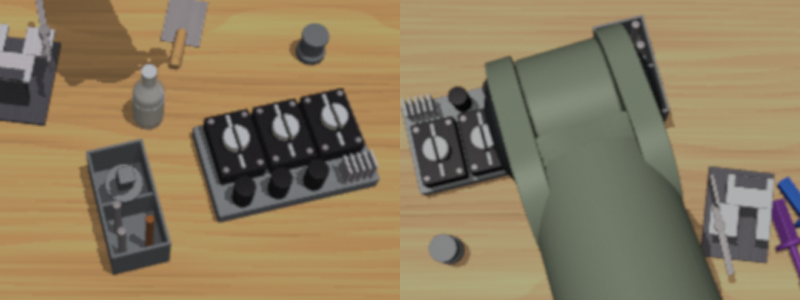

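The tool is upright in the compartment at about (125,182) in the composite. The three slots line up with their ribs, the bystanders look undisturbed, and the arm is clear. I'll hand the job in.

```bash
python3 -c "
from h import *
print(finish_job())"
```

```text
the job is handed in; nothing more can be done
None
```

The job is handed in, verdict not shown: keeper open, trimmer a turned to within about 3° of its ribs, and the tool released blade-down in the empty caddy compartment at about 31 s. The bottle, scraper and printed part look unmoved, but on an early transit the arm knocked over the blue and purple look-alike tools, which stayed on the bench.

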